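# Draw the dropped flask ring out from under the tap guard

### The job

A steel flask-weight ring has slid under the fixed wire guard over the gas tap. Take the hooked rod by its black grip, reach in through the guard's open side, hook the ring (not the solid disc, which must stay where it lies) and draw it out until all of it lies flat on the bench in front of the guard. Then unhook the rod and lay it on the bench in front of the guard, clear of the ring.

Things in the scene. Friction and masses are not known exactly. Their poses are not given: they have to be found in the camera images.
- rod_grip (a point): centre of the hooked rod's black grip, a flat-sided block 90 mm long (x), 24 wide (y), 44 high, standing on the bench: this point is 22 mm up. Grasp across the 24 mm from above. x points along the rod to the hook, z up. An 8 mm steel rod, axis 30 mm above the bench, leaves the +x end and turns straight down 240 mm from this point. Rigid, 0.25 kg, centre of mass about 15 mm hookward of this point
- hook_tip (a point): lowest point of the rod's down-turned end (8 mm thick, round), 240 mm along x from rod_grip and 19 mm below it: 3 mm above the bench while the grip stands on the bench.
- ring_center (a point): centre of the dropped dark steel ring, lying flat: outer diameter 70 mm, hole diameter 46 mm, 14 mm high (this point 7 mm above the bench), about 0.22 kg. It is loose, slides on the bench, and starts under the guard.
- disc: solid dark steel disc without a hole, 70 mm in diameter and 14 mm high, loose, lying beside the ring under the guard, 110 mm or more between centres; leave it alone. Origin at the centre of its underside.
- guard: fixed steel-wire guard; origin on the bench under it, z up. 12 mm posts (feet 28 mm) at x = +-150 mm, y = -100 and +120 mm. Wire roof, underside 106 mm above the bench; wires close sides and back. The side at y = -100 mm is open over its full width and height: the way in. A fixed gas tap 40 mm wide, 70 mm high stands at x = 0, y = 60 to 106. The bench before the open side is clear but for the rod
Mind the look-alikes: they are no part of the job. What is shaped like the part that bears ring_center but green or pink is not meant.

How it is judged:
On the way:
1. the hooked rod drags the ring while it is still under the guard (contact force between ring and rod above 0.1 N and distance of ring_center from where it was at the start of the episode above 0.02 m and y of ring_center in the frame of guard above -0.1 m).
At the end, for the whole second after the job is handed in: Ring flat and still on the bench in front of the guard, its centre 134-400 mm before the guard's origin and within 280 mm of its middle line; rod still on the bench, grip centre under 32 mm, hook outside the guard, off the ring, tip over 40 mm from its centre; disc within 25 mm of its start (y of ring_center in the frame of guard between -0.4 and -0.134 m and x of ring_center in the frame of guard between -0.28 and 0.28 m and height (world z) of ring_center between 0 and 0.012 m and angle between ring_center's own z axis and vertical below 0.15 rad and linear speed of each of ring, rod below 0.02 m/s and y of hook_tip in the frame of guard below -0.1 m and horizontal distance between hook_tip and ring_center above 0.04 m and contact force between rod and ring below 0.05 N and height (world z) of rod_grip between 0 and 0.032 m and distance of disc from where it was at the start of the episode below 0.025 m); the robot touches nothing.
It fails at once if the solid disc is shifted more than 25 mm (distance of disc from where it was at the start of the episode above 0.025 m).
It also fails if it takes over 48 s, if anything falls off the work surface, if the arm or the gripper's body presses on something with over 40 N, if the wrist force passes 120 N, or if a joint passes its speed limit or range.

### The arm

A 6-joint arm with a two-finger parallel gripper is mounted at the origin on the work surface. World frame = base frame: x ahead of the robot, y to its left, z up, the work surface at z = 0. Lengths are in m, angles in rad, forces in N, time in s.
With the tool pointing down it reaches from about 0.375 to 0.9 m from the base axis. Payload 3.1 kg.
Tool frame: the origin (TCP) lies between the finger pads; the fingertips stand 25 mm ahead of it and the grasp point (between the pads) lies 6 mm ahead of it; x points along the fingers, y is the direction in which the jaws open and shut, and the axes are right-handed (so a half turn about x gives the same grasp; the last joint's range is limited). The gripper opens to 85 mm and grips with 20 to 120 N. Pads are 22 mm wide; open, the fingers measure 114 mm over their backs; the gripper's body (76 mm by 85 mm) begins 54 mm behind the grasp point. The pads swing forward as they close: fully open they stand 13 mm farther back than shut.
Start: joints at [1.046, 0.527, 1.433, -0, 1.181, -0.178], TCP at [0.212, 0.588, 0.227] pointing down, gripper open.
Joint ranges: [-3.08, 3.08], [-0.75, 2.2], [0.22, 2.44], [-1.43, 4.57], [0, 2.65], [-2.85, 2.85]. Speed limits (rad/s): [2.79, 2.79, 3.14, 3.14, 3.14, 3.14].

### API

Orientations are given as a unit quaternion [x, y, z, w].
In Python, from station import manip, viewer, workorder gives the robot as it stands.
- The arm moves only by the shell command python3 -m crank 'ROWS' [FORCE]. ROWS is JSON, one flat list of numbers, 5 for each row, row after row: the opening, from 0 (shut) to 1 (fully open), then the shift along the world's x, y, z in mm, then the turn about the world's z in rad. A call has 1 to 10 rows; each row is the pose to reach, as a shift and turn from the pose commanded when the call began; what a row does not reach only later rows make up. A row lasts 1/8 s, in which the tool goes at most 62.5 mm and 10.7 degrees, less where a joint would pass 70% of its speed; a pose out of reach is approached as far as the arm can. A call with a gripper value outside its range is refused whole. The fingers move at their own pace and stop on an object; FORCE is the grip in N (left out, the last holds). Time passes only in rows, so rows that repeat a pose let the fingers close. It gives the time, the measured TCP pose, the force and the opening at its end, in the units of the state.
- manip.sense(): the state, without advancing time (a new reading comes with each control period).
- viewer.snapshot(name): name is "side" or "top"; returns a dict with "img" (400x640x3 uint8, red, green, blue), "range_z" (400x640 float32, m along the optical axis (not along the pixel's ray), 0 where there is no reading), "fx", "fy", "cx", "cy" (pixels), "origin" and "attitude" of the camera in the world. Camera axes: x right, y down, z forward; pixel columns grow to the right and rows downward; lengths in m; the calibration is good to about 2 mm. A picture is of the moment at which its call begins.
- workorder.sign_off(): hands the job in, once; it reports no verdict.
The state is a dict: "t": time; "q": joint angles; "qd": joint speeds; "tau": joint torques, N m; "tcp_pos": TCP position; "tool_rot": TCP orientation; "force": force on the tool from outside, world axes, zero at the start; "ft_torque": the same for the moment, N m; "finger_gap": opening from 0.0 (shut) to 1.0 (fully open).
Only numpy, scipy, OpenCV 4.12 (cv2) and the standard library are available. Lean on these libraries where they do the work, as an engineer would, in place of code of your own. Each camera call takes 0.05 s, during which the arm holds its last target.

## Working session

There is one attempt and no reset: what is moved stays moved. The work goes in short steps, Python scripts to look and compute and a shell command to move; the robot and the scene stay as the last step left them, time stands still between calls to the robot, and variables do not carry over. Pictures are saved under pics/ and viewed, and the job is handed in when it is done.

```bash
mkdir -p pics; ls
python3 - <<'E'
from station import manip, viewer
import cv2,pickle
print(manip.sense())
for n in("top","side"):
    s=viewer.snapshot(n); pickle.dump(s,open(f"{n}0.pkl","wb"))
    cv2.imwrite(f"pics/{n}0.png",s["img"][:,:,::-1]); print(n,{k:s[k] for k in("fx","fy","cx","cy","origin","attitude")})
E
```

```text
pics
{'t': 0.0, 'q': array([ 1.04551799e+00,  5.28477047e-01,  1.43388857e+00,  6.20984484e-06,
        1.18137794e+00, -1.78517604e-01]), 'qd': array([-0.00049608,  0.00020993,  0.00108768, -0.00019582,  0.00194511,
       -0.0004888 ]), 'tau': array([-1.29702290e-03, -4.42351270e+01, -1.78021359e+01, -3.04590694e-04,
        8.65512702e-03, -3.81462712e-06]), 'tcp_pos': array([0.21202684, 0.58718076, 0.2262313 ]), 'tool_rot': array([ 0.12127271,  0.69676877, -0.12269903,  0.69624073]), 'force': array([-0.66691101,  0.66056368,  0.66489084]), 'ft_torque': array([0.01119298, 0.01695071, 0.01449585]), 'finger_gap': 0.9998784703174105}
top {'fx': 511.2629463096419, 'fy': 511.2629463096419, 'cx': 329.38702878242424, 'cy': 199.0658499079629, 'origin': array([ 0.33103565, -0.00658095,  1.32725583]), 'attitude': array([-0.69886018,  0.71156144, -0.05479625,  0.04766685])}
side {'fx': 470.5892336835231, 'fy': 470.5892336835231, 'cx': 325.1022786654287, 'cy': 195.0523765657297, 'origin': array([ 0.38725939, -1.00773862,  0.63666581]), 'attitude': array([ 0.86371225, -0.05471237,  0.03121726, -0.50003319])}
```

View pics/top0.png

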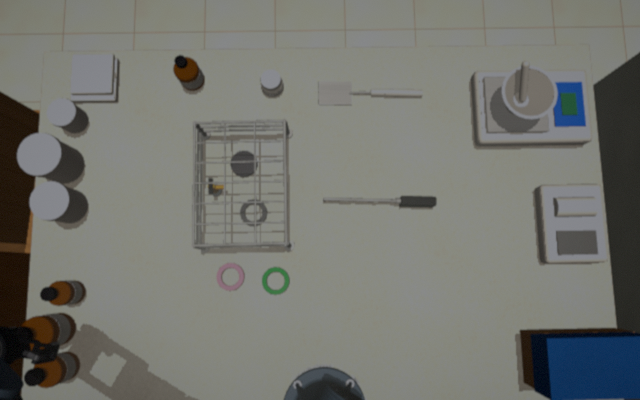

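View pics/side0.png

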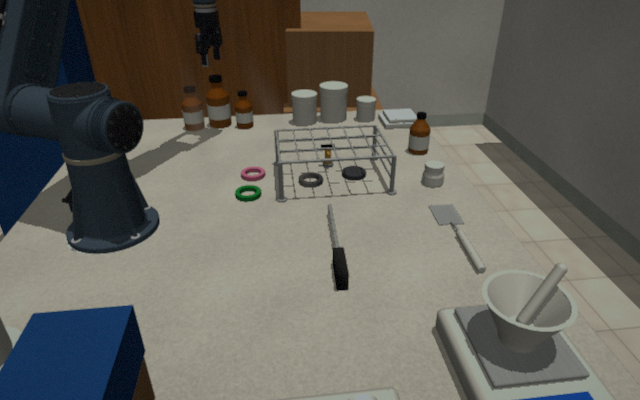

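The top view shows the ring at about (254,212), the disc at (244,163), the rod hook at (324,201) and the grip at (418,202). The guard's open side faces right, towards the rod. The pink and green rings at (231,277) and (276,280) are decoys.

```bash
cat > h.py <<'E'
import numpy as np,pickle,cv2
from scipy.spatial.transform import Rotation as R
def ray(s,u,v,z):
    d=R.from_quat(s["attitude"]).apply([(u-s["cx"])/s["fx"],(v-s["cy"])/s["fy"],1.]); o=np.array(s["origin"])
    return o+d*(z-o[2])/d[2]
def cloud(s):
    v,u=np.mgrid[:400,:640]; z=s["range_z"]
    P=np.stack([(u-s["cx"])/s["fx"]*z,(v-s["cy"])/s["fy"]*z,z],-1)
    return R.from_quat(s["attitude"]).apply(P.reshape(-1,3)).reshape(400,640,3)+s["origin"]
E
python3 - <<'E'
from h import *
s=pickle.load(open("top0.pkl","rb"))
for n,u,v,z in [("ring",254,212,.014),("disc",244,163,.014),("hook",323,201,.034),("gripL",400,202,.044),("gripR",436,202,.044),("foot br",289,246,0),("foot tr",287,122,.106)]:
    print(n,ray(s,u,v,z).round(4))
im=s["img"]; C=cloud(s)
x,y,w,h=180,110,270,150
cv2.imwrite("pics/topz.png",cv2.resize(im[y:y+h,x:x+w,::-1],None,fx=2.95,fy=2.95,interpolation=cv2.INTER_CUBIC))
# grip: dark
g=im.max(2)
for n,(a,b,c,d),t,z in [("grip",(395,190,442,212),75,.044),("ring",(236,195,274,230),95,.014),("disc",(228,148,260,180),75,.014)]:
    m=np.zeros(g.shape,np.uint8); m[b:d,a:c]=(g[b:d,a:c]<t)
    vv,uu=np.nonzero(m); print(n,len(uu),np.median(C[vv,uu,2]),C[vv,uu].mean(0).round(4),cv2.minAreaRect(np.c_[uu,vv].astype(np.float32)), cv2.minAreaRect(np.array([ray(s,p,q,z)[:2]*1000 for p,q in zip(uu,vv)],np.float32)))
s2=pickle.load(open("side0.pkl","rb"))
cv2.imwrite("pics/sidez.png",cv2.resize(s2["img"][110:300,230:430,::-1],None,fx=3,fy=3,interpolation=cv2.INTER_CUBIC))
E
```

```text
ring [0.4923 0.1737 0.014 ]
disc [0.6221 0.2002 0.014 ]
hook [ 0.5151 -0.005   0.034 ]
gripL [ 0.5077 -0.2003  0.044 ]
gripR [ 0.5061 -0.2919  0.044 ]
foot br [0.4039 0.085  0.    ]
foot tr [0.7032 0.0804 0.106 ]
grip 354 0.042187087868924444 [ 0.508  -0.2451  0.0443] ((417.0, 202.0), (10.0, 36.0), 90.0) ((506.9720153808594, -243.6405487060547), (92.0088882446289, 25.63890266418457), 89.00696563720703)
ring 230 0.013543271571479276 [0.491  0.1736 0.0224] ((253.5000457763672, 212.50003051757812), (25.491172790527344, 25.491174697875977), 63.43495178222656) ((491.189208984375, 174.92755126953125), (66.67301940917969, 65.38645935058594), 26.479755401611328)
disc 373 0.01323929492548892 [0.616  0.2014 0.0272] ((241.73793029785156, 164.04483032226562), (24.252197265625, 21.550981521606445), 86.633544921875) ((619.4417724609375, 206.07342529296875), (65.08074951171875, 56.25621795654297), 3.4639804363250732)
```

View pics/topz.png

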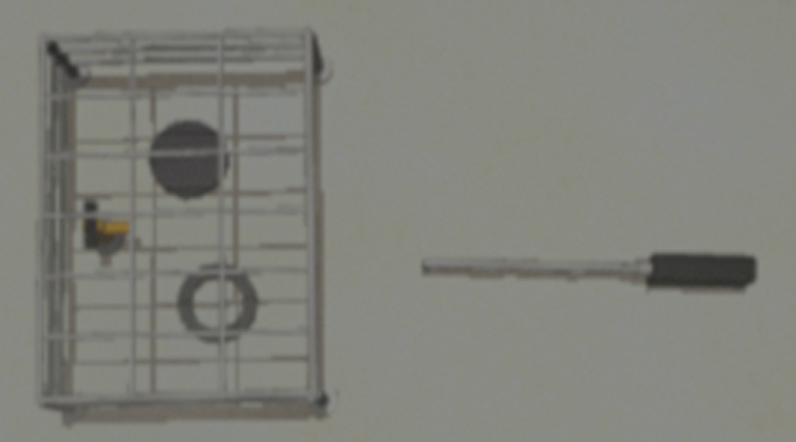

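View pics/sidez.png

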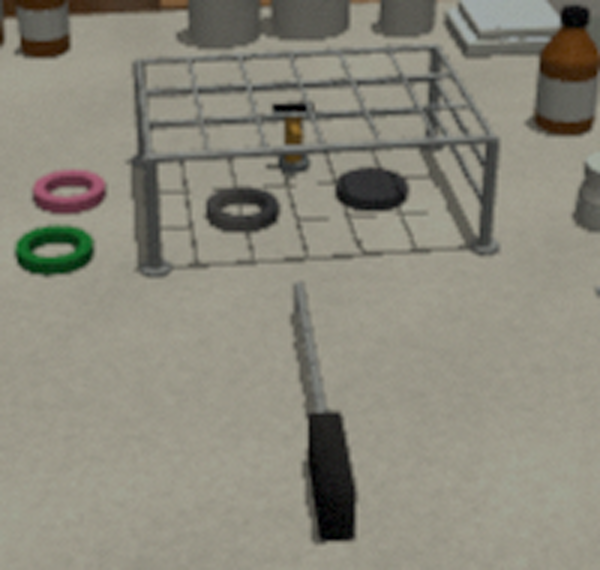

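Run:
```python
from h import *
from station import manip
st=manip.sense(); print(R.from_quat(st["tool_rot"]).as_matrix().round(3))
s=pickle.load(open("top0.pkl","rb")); 
Z=lambda u,v,z: ray(s,180+(u+.5)/2.95-.5,110+(v+.5)/2.95-.5,z).round(4)
for n,u,v,z in [("ring",218,303,.014),("hole",219,304,.007),("disc",188,159,.014),("tip top",428,266,.034),("rod mid",540,268,.034),("rod end",645,270,.034),("near posts",322,401,0),("far post",325,70,0),("roof near",313,395,.11),("roof far",310,33,.11),("roof bk near",42,402,.11)]: print(n,Z(u,v,z))
s2=pickle.load(open("side0.pkl","rb"))
Y=lambda u,v,z: ray(s2,230+(u+.5)/3-.5,110+(v+.5)/3-.5,z).round(4)
for n,u,v,z in [("ring",243,207,.014),("disc",372,187,.014),("tip top",299,287,.03),("foot L",156,268,0),("foot R",485,247,0),("grip back top",335,490,.044),("grip front top",325,417,.044)]: print("S",n,Y(u,v,z))
```

```text
[[-0.001  0.34   0.94 ]
 [-0.002  0.94  -0.34 ]
 [-1.    -0.002 -0.   ]]
ring [0.4914 0.1748 0.014 ]
hole [0.4913 0.1749 0.007 ]
disc [0.6206 0.2017 0.014 ]
tip top [ 0.518  -0.0095  0.034 ]
rod mid [ 0.5146 -0.1066  0.034 ]
rod end [ 0.5112 -0.1976  0.034 ]
near posts [0.4049 0.0854 0.    ]
far post [0.7039 0.0805 0.    ]
roof near [0.4037 0.085  0.11  ]
roof far [0.705  0.0856 0.11  ]
roof bk near [0.4021 0.3025 0.11  ]
S ring [0.4943 0.1655 0.014 ]
S disc [0.6223 0.1909 0.014 ]
S tip top [ 0.5236 -0.012   0.03  ]
S foot L [0.4081 0.0859 0.    ]
S foot R [0.7087 0.0858 0.    ]
S grip back top [ 0.5095 -0.2926  0.044 ]
S grip front top [ 0.515  -0.2127  0.044 ]
```

Guard origin is about (0.554, 0.185), aligned with the world axes. Ring is near (0.491, 0.173), grip near (0.509, -0.247), and the rod heads about 2° towards +x from +y. First I'll move above the grip.

```bash
python3 -m crank '[1,60,-30,0,-0.1, 1,115,-60,0,-0.25, 1,170,-90,0,-0.4, 1,220,-120,0,-0.55, 1,260,-160,0,-0.7, 1,285,-210,0,-0.85, 1,295,-270,0,-1.0, 1,297,-330,0,-1.15, 1,297,-390,0,-1.258, 1,297,-450,0,-1.258]'
python3 -m crank '[1,0,-60,0,0, 1,0,-120,0,0, 1,0,-180,0,0, 1,0,-240,0,0, 1,0,-300,0,0, 1,0,-350,0,0, 1,0,-385,0,0, 1,0,-385,0,0, 1,0,-385,0,0, 1,0,-385,0,0]'
python3 - <<'E'
from h import *
from station import manip,viewer
st=manip.sense(); print(st["t"],st["q"].round(3),st["tcp_pos"].round(4),R.from_quat(st["tool_rot"]).as_matrix().round(3))
s=viewer.snapshot("side");cv2.imwrite("pics/a1.png",s["img"][:,:,::-1])
E
```

```text
t: 1.35
tcp_pos: [0.509, 0.1359, 0.2269]
tool_rot: [-0.508, -0.491, 0.509, -0.491]
force: [1.1, -0.9, -0.9]
finger_gap: 1.0
t: 2.6
tcp_pos: [0.5092, -0.2457, 0.227]
tool_rot: [0.508, 0.492, -0.508, 0.491]
force: [0.4, 0.4, 0.6]
finger_gap: 0.999
2.6 [-0.647  0.448  1.584  0.     1.111 -0.615] [ 0.5092 -0.2457  0.227 ] [[-0.001  0.999 -0.033]
 [ 0.001 -0.033 -0.999]
 [-1.    -0.001 -0.001]]
```

View pics/a1.png

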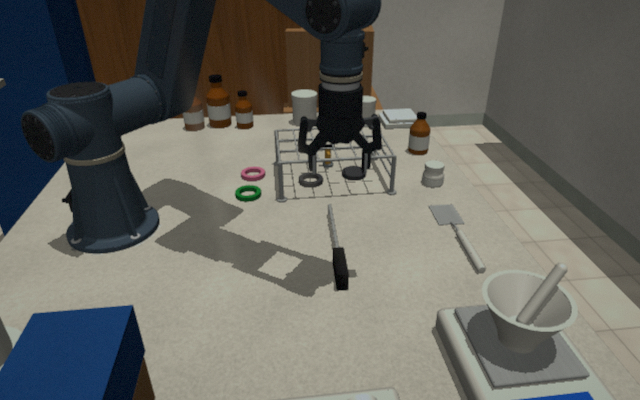

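The arm is above the rod, with the gripper straddling the grip line at about (340,270). Next I descend and grip.

```bash
python3 -m crank '[1,0,-2,-50,0, 1,0,-2,-100,0, 1,0,-2,-145,0, 1,0,-2,-175,0, 1,0,-2,-192,0, 1,0,-2,-192,0, 0,0,-2,-192,0, 0,0,-2,-192,0, 0,0,-2,-192,0, 0,0,-2,-192,0]' 80
python3 -m crank '[0,0,0,0,0, 0,0,0,0,0, 0,0,0,0,0, 0,0,0,10,0, 0,0,0,22,0, 0,0,0,22,0]'
python3 - <<'E'
from h import *
from station import viewer
for n in("top","side"):
    s=viewer.snapshot(n);pickle.dump(s,open(f"{n}2.pkl","wb"));cv2.imwrite(f"pics/{n}2.png",s["img"][:,:,::-1])
s=pickle.load(open("side2.pkl","rb"));cv2.imwrite("pics/s2z.png",cv2.resize(s["img"][110:300,230:430,::-1],None,fx=3,fy=3,interpolation=cv2.INTER_CUBIC))
E
```

```text
t: 3.9
tcp_pos: [0.5103, -0.2497, 0.0365]
tool_rot: [0.509, 0.49, -0.508, 0.492]
force: [-0.1, 1.4, 6.7]
finger_gap: 0.24
t: 4.65
tcp_pos: [0.51, -0.2497, 0.0584]
tool_rot: [0.509, 0.491, -0.508, 0.492]
force: [0.3, 0.3, -2.7]
finger_gap: 0.238
```

View pics/top2.png

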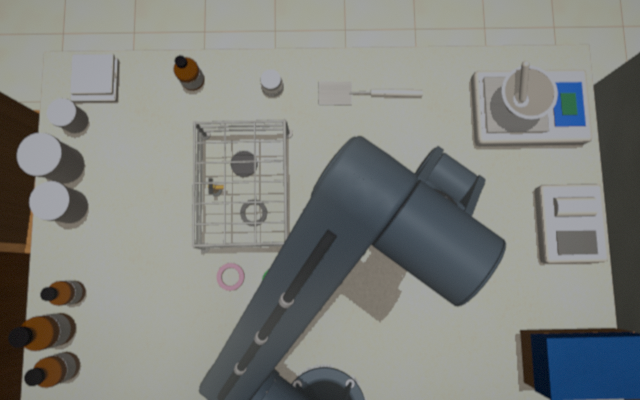

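View pics/s2z.png

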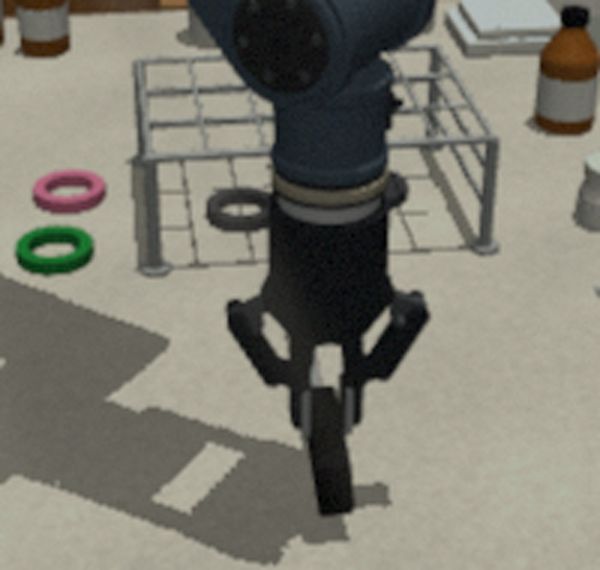

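The grip is held and lifted 22 mm, with the gripper at 0.24 opening. Moving in under the guard, hook raised: ring minus tip is about (-28, +178) mm.

```bash
python3 -m crank '[0,-14,10,0,0, 0,-28,30,0,0, 0,-28,60,0,0, 0,-28,90,0,0, 0,-28,120,0,0, 0,-28,150,0,0, 0,-28,170,0,0, 0,-28,178,0,0, 0,-28,178,0,0]'
python3 - <<'E'
from h import *
from station import viewer
for n in("top","side"):
    s=viewer.snapshot(n);pickle.dump(s,open(f"{n}3.pkl","wb"))
    u,v,w,h=(180,110,130,150) if n=="top" else (250,110,160,130)
    cv2.imwrite(f"pics/{n}3.png",cv2.resize(s["img"][v:v+h,u:u+w,::-1],None,fx=4,fy=4,interpolation=cv2.INTER_CUBIC))
E
```

```text
t: 5.88
tcp_pos: [0.4814, -0.0711, 0.0571]
tool_rot: [-0.508, -0.492, 0.508, -0.492]
force: [0.9, -1.1, -2.2]
finger_gap: 0.24
```

View pics/top3.png

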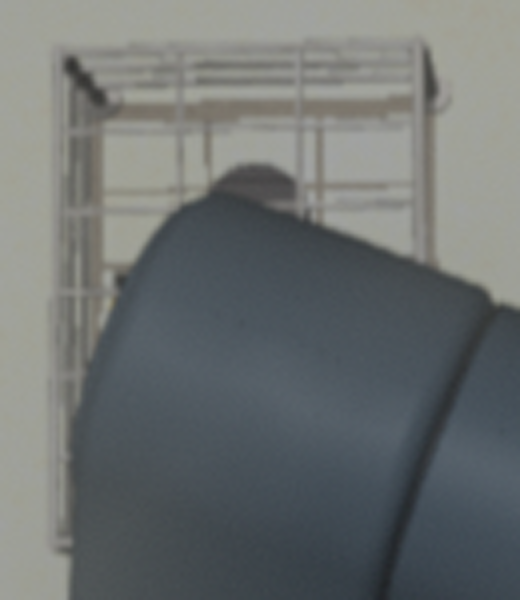

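View pics/side3.png

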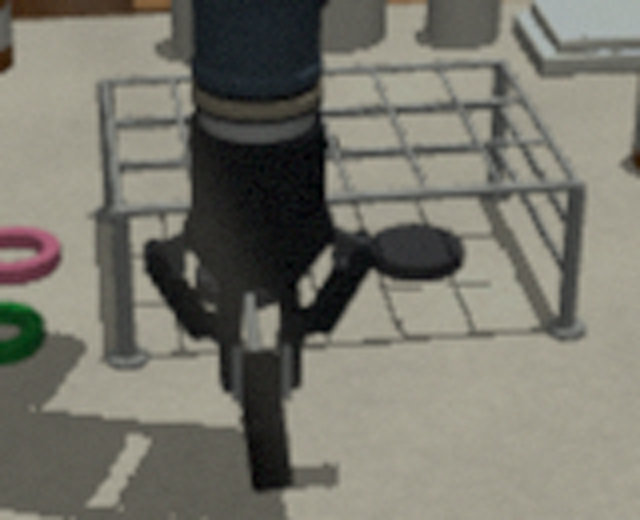

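The arm hides the ring in both views; the disc is still in place at about (417,250) in the side crop. Lowering gently and watching the force.

```bash
python3 -m crank '[0,0,0,-4,0, 0,0,0,-8,0, 0,0,0,-10,0, 0,0,0,-10,0]'; python3 -m crank '[0,0,0,-3,0, 0,0,0,-6,0, 0,0,0,-8,0, 0,0,0,-8,0]'
```

```text
t: 6.48
tcp_pos: [0.4812, -0.0713, 0.0469]
tool_rot: [-0.508, -0.492, 0.509, -0.491]
force: [-0.3, 0.2, -2.5]
finger_gap: 0.238
t: 6.98
tcp_pos: [0.4813, -0.0712, 0.039]
tool_rot: [-0.508, -0.492, 0.508, -0.491]
force: [-0.2, -0.2, -2.5]
finger_gap: 0.239
```

```bash
python3 -c "
from station import manip
s=manip.sense();print(s['force'],s['ft_torque'],s['tcp_pos'])"
```

```text
[-0.21686635 -0.21879633 -2.45399147] [-0.04491846  0.01031793 -0.08852286] [ 0.48129703 -0.07115219  0.03902713]
```

No vertical contact, so the tip is below the ring's top. Pulling back 60 mm and checking.

```bash
python3 -m crank '[0,0,-5,0,0, 0,0,-10,0,0, 0,0,-15,0,0, 0,0,-20,0,0, 0,0,-25,0,0, 0,0,-32,0,0, 0,0,-40,0,0, 0,0,-48,0,0, 0,0,-54,0,0, 0,0,-60,0,0]'
python3 - <<'E'
from h import *
from station import viewer,manip
print(manip.sense()["force"])
for n in("top","side"):
    s=viewer.snapshot(n);pickle.dump(s,open(f"{n}4.pkl","wb"))
    u,v,w,h=(180,110,130,150) if n=="top" else (250,110,160,130)
    cv2.imwrite(f"pics/{n}4.png",cv2.resize(s["img"][v:v+h,u:u+w,::-1],None,fx=4,fy=4,interpolation=cv2.INTER_CUBIC))
E
```

```text
t: 8.22
tcp_pos: [0.4814, -0.1316, 0.0392]
tool_rot: [0.508, 0.491, -0.508, 0.491]
force: [0.1, 1.4, -2.7]
finger_gap: 0.239
[ 0.14549742  1.35396361 -2.71320834]
```

View pics/top4.png

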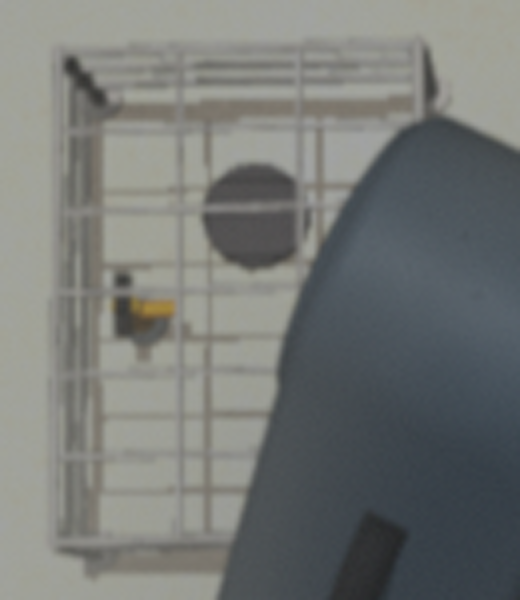

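View pics/side4.png

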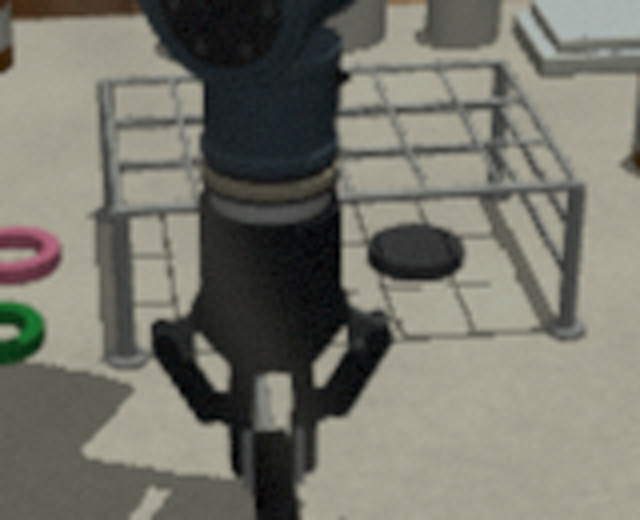

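A steady 1.4 N along +y fits the ring being dragged (friction of 0.22 kg). Pulling the rest of the way out.

```bash
python3 -m crank '[0,0,-8,0,0, 0,0,-18,0,0, 0,0,-28,0,0, 0,0,-38,0,0, 0,0,-48,0,0, 0,0,-58,0,0, 0,0,-68,0,0, 0,0,-78,0,0, 0,0,-88,0,0, 0,0,-98,0,0]'
python3 -m crank '[0,0,-10,0,0, 0,0,-20,0,0, 0,0,-30,0,0, 0,0,-38,0,0, 0,0,-44,0,0, 0,0,-47,0,0, 0,0,-47,0,0]'
python3 - <<'E'
from h import *
from station import viewer,manip
print(manip.sense()["force"])
for n in("top","side"):
    s=viewer.snapshot(n);pickle.dump(s,open(f"{n}5.pkl","wb"))
    cv2.imwrite(f"pics/{n}5.png",s["img"][:,:,::-1])
E
```

```text
t: 9.57
tcp_pos: [0.4813, -0.2298, 0.0392]
tool_rot: [-0.508, -0.491, 0.508, -0.491]
force: [-0.3, 1.9, -2.7]
finger_gap: 0.236
t: 10.45
tcp_pos: [0.4816, -0.2766, 0.0393]
tool_rot: [-0.508, -0.491, 0.508, -0.492]
force: [-0.3, 0.0, -2.5]
finger_gap: 0.239
[-0.32276233  0.04173318 -2.46286741]
```

View pics/top5.png

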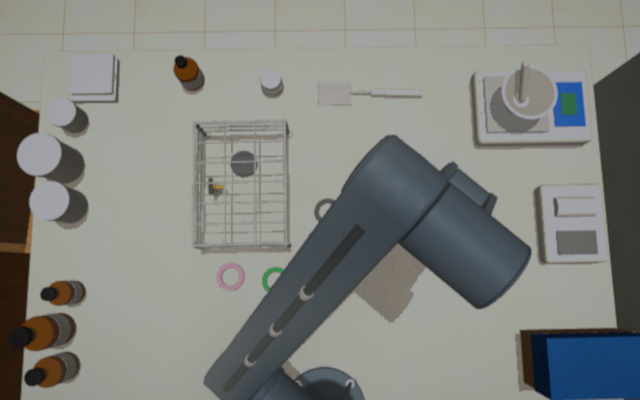

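View pics/side5.png

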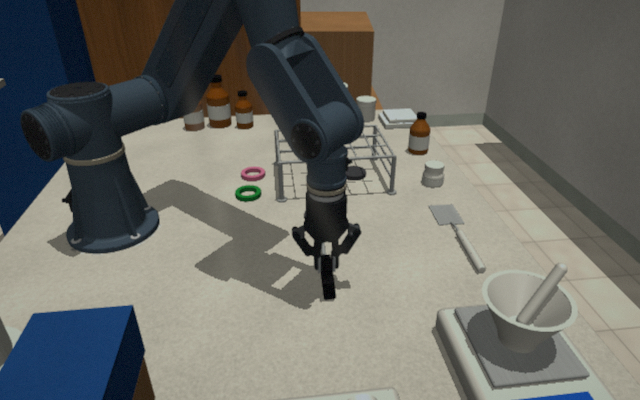

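The ring is now outside the guard at about (326,210) in the top view. Unhooking: ease forward, lift, shift +x 110 mm and lower.

```bash
python3 -m crank '[0,0,8,0,0, 0,0,14,0,0, 0,0,14,10,0, 0,0,14,22,0, 0,0,14,32,0, 0,0,14,32,0]'
python3 -m crank '[0,25,-5,0,0, 0,55,-15,0,0, 0,85,-25,0,0, 0,110,-30,0,0, 0,110,-30,0,0, 0,110,-30,-10,0, 0,110,-30,-20,0, 0,110,-30,-28,0, 0,110,-30,-33,0, 0,110,-30,-33,0]'
python3 -c "
from h import *
from station import manip,viewer
s=manip.sense();print(s['force'],s['ft_torque'],s['tcp_pos'])
s=viewer.snapshot('side');cv2.imwrite('pics/s6.png',s['img'][:,:,::-1])"
```

```text
t: 11.3
tcp_pos: [0.4822, -0.263, 0.0726]
tool_rot: [0.509, 0.49, -0.508, 0.492]
force: [-0.1, -0.6, -3.4]
finger_gap: 0.243
t: 12.55
tcp_pos: [0.5911, -0.2921, 0.0377]
tool_rot: [-0.508, -0.492, 0.509, -0.491]
force: [0.0, -0.3, -2.0]
finger_gap: 0.24
[ 0.02025217 -0.2800137  -1.99491242] [-0.04961675 -0.00303706 -0.03012293] [ 0.59105467 -0.29211373  0.03768565]
```

View pics/s6.png

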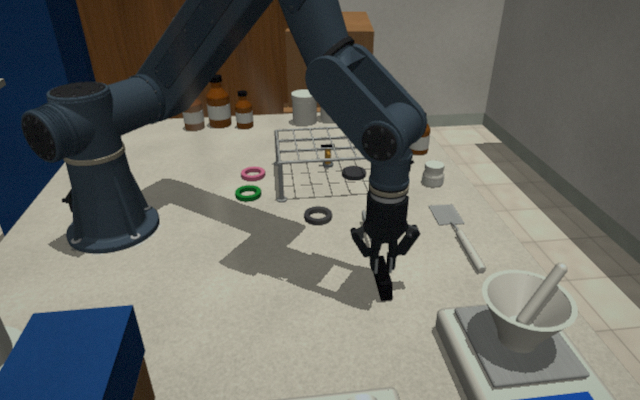

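The ring lies flat in front of the guard at (318,215), with the rod to its right. Setting the rod down, then releasing and retreating.

```bash
python3 -m crank '[0,0,0,-1,0, 0,0,0,-1.3,0, 0,0,0,-1.3,0, 0.5,0,0,-1.3,0, 0.8,0,0,-1,0, 1,0,0,-1,0, 1,0,0,0,0, 1,0,0,0,0]'
python3 -m crank '[1,0,0,10,0, 1,0,0,30,0, 1,0,0,60,0, 1,0,0,110,0, 1,0,0,160,0, 1,0,-50,180,0, 1,0,-110,180,0, 1,0,-170,180,0, 1,0,-220,180,0, 1,0,-220,180,0]'
python3 - <<'E'
from h import *
from station import viewer,manip
print(manip.sense()["t"],manip.sense()["force"])
for n in("top","side"):
    s=viewer.snapshot(n);pickle.dump(s,open(f"{n}7.pkl","wb"))
    cv2.imwrite(f"pics/{n}7.png",s["img"][:,:,::-1])
E
```

```text
t: 13.6
tcp_pos: [0.5915, -0.2923, 0.0384]
tool_rot: [0.508, 0.491, -0.508, 0.492]
force: [0.2, -0.2, 0.2]
finger_gap: 1.001
t: 14.85
tcp_pos: [0.59, -0.5169, 0.2193]
tool_rot: [-0.509, -0.489, 0.51, -0.491]
force: [-0.4, 0.8, -0.0]
finger_gap: 0.999
14.85 [-0.37526648  0.75596851 -0.02605055]
```

View pics/top7.png

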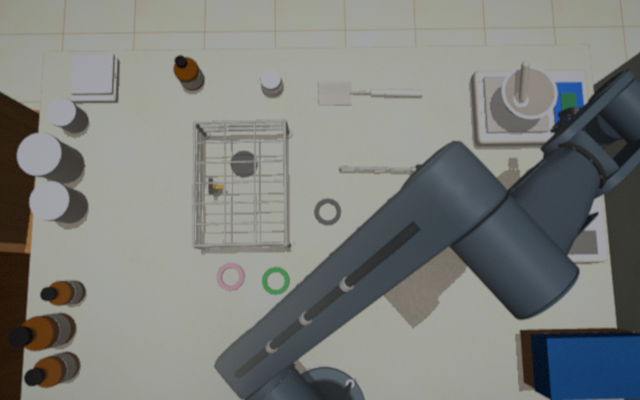

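View pics/side7.png

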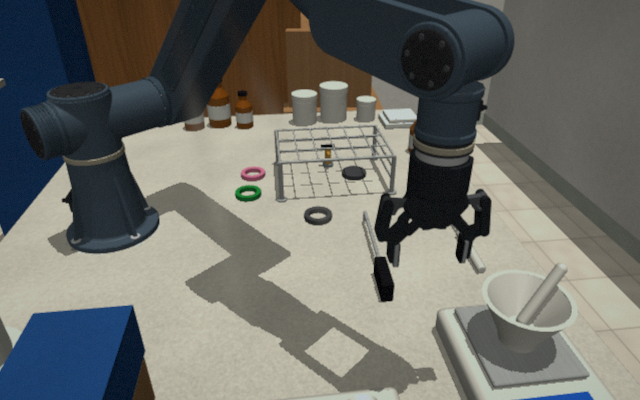

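The top view shows the ring at (328,211) and the rod tip at (340,169). The disc is unchanged at (244,163), and the arm is clear of everything. A numeric check comes before signing off.

Run:
```python
from h import *
s=pickle.load(open("top7.pkl","rb")); G=np.array([.554,.185,0])
for n,u,v,z in [("ring",328,211.3,.014),("tip",341,169,.034),("disc",244,163,.014)]:
    p=ray(s,u,v,z); print(n,p.round(4),(p-G).round(4))
C=cloud(s); print("ring z",np.median(C[211:213,316:319,2]), np.median(C[210:213,337:340,2]),"rod z",np.median(C[168:171,350:400,2]))
C2=cloud(pickle.load(open("side7.pkl","rb"))); print("grip top z",np.median(C2[262:275,378:386,2]))
from station import manip; x=manip.sense(); print(x["force"],abs(x["qd"]).max())
```

```text
ring [ 0.4908 -0.0175  0.014 ] [-0.0632 -0.2025  0.014 ]
tip [ 0.5976 -0.0528  0.034 ] [ 0.0436 -0.2378  0.034 ]
disc [0.6221 0.2002 0.014 ] [0.0681 0.0152 0.014 ]
ring z 0.013639274606356055 0.01276880918513279 rod z 0.03132348124563522
grip top z 0.04302580203762579
[ 0.40086245  1.20526368 -0.14263097] 0.031588075101457724
```

```bash
python3 -m crank '[1,0,0,0,0, 1,0,0,0,0, 1,0,0,0,0]'; python3 -c "
from station import workorder;print(workorder.sign_off())"
```

```text
t: 15.32
tcp_pos: [0.5919, -0.5111, 0.2186]
tool_rot: [0.508, 0.492, -0.508, 0.492]
force: [0.0, 0.2, 0.4]
finger_gap: 0.998
the job is handed in; nothing more can be done
None
```

I hooked the dark ring under the guard, drew it out flat onto the bench, unhooked the rod and laid it down to the +x side of the ring. The job was handed in at about 15.3 s; no verdict is reported.

**Last checks, from the camera images:**
- **Ring:** its centre is at about x −0.063, y −0.203 m in the guard frame. Its top is about 13–14 mm above the bench, so it lies flat.
- **Rod:** the tip is at about y −0.24 m in the guard frame and about 110 mm from the ring's centre. The top of the grip measured about 43 mm, so it stands on the bench.
- **Disc:** it appears at the same pixels as at the start.
- **Arm:** it stands clear of everything, with tool force near zero.

**What I could not see or what disagreed:**
- The arm hid the ring in both views while it was being hooked. I judged the drag only from a steady 1.4–1.9 N pull; the ring was seen in front of the guard afterwards.
- The two cameras differed by a few millimetres in x, and by 9–11 mm in y for the ring and disc. I used mainly the top view.

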